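# Find where the bulb-case cover binds and back it off

## Robot

A 6-joint arm with a two-finger parallel gripper is mounted at the origin on the work surface. World frame = base frame: x ahead of the robot, y to its left, z up, the work surface at z = 0. Lengths are in mm, angles in rad, forces in N, time in s.
With the tool pointing down it reaches from about 350 to 875 mm from the base axis. Payload 4.2 kg.
Tool frame: the origin (TCP) lies midway between the tips of the shut fingers; the grasp point (between the pads) lies 19 mm behind it (arm.grip_point_offset is the distance from the TCP to the grasp point, in mm); y points along the fingers, z is the direction in which the jaws open and shut, and the axes are right-handed (so a half turn about y gives the same grasp; the last joint's range is limited). The gripper opens to 85 mm and grips with 20 to 120 N. Pads are 22 mm wide; open, the fingers measure 114 mm over their backs; the gripper's body (76 mm by 85 mm) begins 54 mm behind the grasp point. The pads swing forward as they close: fully open they stand 13 mm farther back than shut.
Start: joints at [-1.067, 0.385, 0.008, 0, -1.194, -0.259], TCP at [151.494, -606.341, 231.312] pointing down, gripper open.
Joint ranges: [-3.14, 3.14], [-1.21, 2.06], [-1.07, 1.41], [-3.16, 2.05], [-2.99, -0.16], [-3.1, 3.1]. Speed limits (rad/s): [2.79, 2.79, 3.14, 3.14, 3.14, 3.14].

## Interface

Orientations are given as a unit quaternion [x, y, z, w].
In Python, from bench import arm, optics, job_done, spotter gives the robot as it stands.
- The arm moves only by the tool jog_arm, never from a script. Its arguments are lists of equal length, an entry for each row: "translation": the shift along the tool's x, y, z in units of 50 mm (1.0 is 50 mm), a list of three; "rot": the turn, a rotation vector about the tool's x, y, z in units of 8 degrees (1.0 is 8 degrees), a list of three; "gripper": the opening, from 0 (shut) to 1 (fully open). A call has 1 to 20 rows; each row is the pose to reach, as a shift and turn from the pose measured when the call began, along the tool's axes at that moment; what a row does not reach only later rows make up. A row lasts 1/10 s, in which the tool goes at most 50 mm and 8.59 degrees, less where a joint would pass 70% of its speed; a pose out of reach is approached as far as the arm can. A call with a gripper value outside its range is refused whole. The fingers move at their own pace and stop on an object; the grip force is fixed at half the most. Time passes only in rows, so rows that repeat a pose let the fingers close. It gives the time, the measured TCP pose, the force and the opening at its end, in the units of the state.
- arm.read_state(): the state, without advancing time (a new reading comes with each control period).
- optics.get_image(name): name is "scene" or "top" or "wrist"; returns a dict with "frame" (480x640x3 uint8, red, green, blue), "mtx" (3x3 intrinsics, pixels), "xyz" and "attitude" of the camera in the world; the wrist camera has in their place "T_tool_cam" (4x4, takes a point from camera to tool coordinates, whose origin is the TCP and whose axes are the tool frame's). Camera axes: x right, y down, z forward; pixel columns grow to the right and rows downward; lengths in mm; the calibration is good to about 2 mm. The wrist camera is an equidistant fisheye: a pixel r from the principal point sees the ray r / f radians off the axis. A picture is of the moment at which its call begins: read the wrist's pose just before it. There is no depth.
- job_done(): hands the job in, once; it reports no verdict.
Trained networks look in the newest picture that a camera, given by its name, has taken for a name from the list of things; names that differ only in an ending like _2 or _b are one class to them, and where a whole thing is asked for, a point or a joint stands for the part that bears it (a point fixed in the world has none). Each returns a list of dicts, best first, with "score" (0 to 1); they miss things now and then, are a little off and sometimes report something else, mostly with a low value. They report only what shows in the picture. A call takes as long as a camera call.
- spotter.look_for(camera, thing): "centre" ([x, y, z] in mm, in the coordinates of the camera as it stood for that picture, good to about 4 mm: the middle of the surface that is visible of it).
The state is a dict: "clock": time; "joints": joint angles; "joint_vel": joint speeds; "joint_efforts": joint torques, N m; "position": TCP position; "ee_rot": TCP orientation; "contact_force": force on the tool from outside, world axes, zero at the start; "wrist_torque": the same for the moment, N m; "gripper_width": finger opening in mm.
Only numpy, scipy, OpenCV 4.12 (cv2) and the standard library are available. Lean on these libraries where they do the work, as an engineer would, in place of code of your own. Each camera call takes 0.05 s, during which the arm holds its last target. There are 200 camera calls.

## Task

The sliding cover of the spare-bulb case binds at some spot in its track, and I want to dress the track there. Take the cover by its pull and slide it gently to the right over the open bins until you feel it run into the tight spot, without forcing it on through; then back it off about a centimetre, so that it stands free just short of that spot, and let go. Leave the bulb, the lamp socket and the tweezers where they are.

Things in the scene. Friction and masses are not known exactly. Their poses are not given: they have to be found in the camera images.
- case: Grey steel spare-bulb case screwed to the shelf, 178 mm deep (own x -75 to +103 mm), 420 mm long (own y, the track's direction), guides up to 78 mm high; origin on the shelf at its middle. Own -y is 'right' seen from the robot: the way the cover slides over the open bins. A tight spot is hidden in the rear wall at an unknown cover travel of 70 to 160 mm: it cannot be seen, only felt.
- cover (a joint): Cover's travel to the right, m: 0 at the left end, 0.19 at the right end (a stop, not the tight spot). Starts at 0 to 0.04. Runs with about 1.5 N drag and stays where left. At the tight spot the resistance jumps by about 5 N, then climbs about 1.5 N per mm; 8 mm in (some 17 N above the drag) is forcing it, and near 12 mm it snaps through.
- pull (a point): Centre of the cover's pull: upright dark steel bar on the middle of the flat aluminium cover (136 x 190 mm), 14 mm thick along the track (own y), 50 mm long across it (own x), 34 mm tall, axes as the case's. The point is half-way up, 83 mm above the shelf; bar top at 100 mm, cover at 66 mm, bar's foot (30 mm along the track) at 69 mm. Pinch it from above across the 14 mm.
- bulb: Car headlamp bulb standing on its square black plug, 81 mm tall, 42 mm across its steel flange; origin at the middle of its underside. Bystander.
- socket: White porcelain lamp socket standing on the shelf, 52 mm across, 45 mm tall; origin at the middle of its underside. Bystander.
- tweezers: Red plastic tweezers lying flat, 120 mm long along own x, 14 mm wide, 8 mm high; origin at mid-length on the underside. Bystander.

How it is judged (in metres and radians):
On the way:
1. the cover has been slid into the tight spot (past first contact) (y of tight_spot_c0 in the frame of pull above -0.09149 m), for 0.05 s.
At the end, for the whole second after the job is handed in: The cover stands still and free, 2 to 15 mm short of the place where it begins to bind (y of tight_spot_c0 in the frame of pull between -0.10649 and -0.09349 m and velocity of joint cover between -0.005 and 0.005 m/s); the robot touches nothing.
It fails at once if the cover is forced more than 8 mm into the tight spot (some 17 N above the drag) (y of tight_spot_c0 in the frame of pull above -0.08349 m).
It fails at once if a bystander is moved by more than 15 mm (distance of any of bulb, socket, tweezers from where it was at the start of the episode above 0.015 m).
It also fails if it takes over 45 s, if anything falls off the work surface, if the arm or the gripper's body presses on something with over 40 N, if the wrist force passes 120 N, or if a joint passes its speed limit or range.

## Working session

There is one attempt and no reset: what is moved stays moved. The work goes in short steps, Python scripts to look and compute and a tool call to move; the robot and the scene stay as the last step left them, time stands still between calls to the robot, and variables do not carry over. Pictures are saved under pics/ and viewed, about 8 in all and at most 12, crops included, and the job is handed in when it is done.

Besides the shell and the picture viewer there is one more tool, called as a command line: name --argument value ..., lists and objects as JSON in quotes. jog_arm: Moves the arm, as the interface text tells. Its arguments: {"type":"object","properties":{"translation":{"type":"array"},"rot":{"type":"array"},"gripper":{"type":"array"}},"required":["translation","rot","gripper"]}

```bash
mkdir -p pics; python3 - <<'E'
from bench import arm, optics, spotter
import cv2, numpy as np
from scipy.spatial.transform import Rotation as R
s=arm.read_state(); print({k:np.round(v,3) for k,v in s.items()}, arm.grip_point_offset)
for c in ("scene","top"):
    d=optics.get_image(c); cv2.imwrite(f"pics/{c}0.png",d["frame"][:,:,::-1])
    print(c,d["mtx"],d["xyz"],d["attitude"])
    a=np.array(d["attitude"]); M=R.from_quat(a).as_matrix() if a.size==4 else a
    for t in ("pull","cover","case","bulb","socket","tweezers"):
        for r in spotter.look_for(c,t)[:2]:
            print(c,t,round(r["score"],2),np.round(M@np.array(r["centre"])+d["xyz"],1))
E
```

```text
{'clock': np.float64(0.0), 'joints': array([-1.067e+00,  3.860e-01,  7.000e-03, -1.000e-03, -1.194e+00,
       -2.590e-01]), 'joint_vel': array([-0.002, -0.001, -0.001,  0.003,  0.001,  0.002]), 'joint_efforts': array([ 1.0000e-03, -3.9229e+01,  1.8840e+01,  4.1860e+00, -5.0000e-03,
        0.0000e+00]), 'position': array([ 151.342, -605.792,  230.231]), 'ee_rot': array([-0.701, -0.086,  0.086,  0.703]), 'contact_force': array([-0.58 ,  0.509,  0.601]), 'wrist_torque': array([-0.023, -0.037, -0.003]), 'gripper_width': np.float64(85.207)} 18.700000000000003
scene [[479.39437206   0.         323.63125662]
 [  0.         479.39437206 234.74693342]
 [  0.           0.           1.        ]] [1009.45215668 -119.186045    623.02052628] [ 0.78433079  0.51763869 -0.19463273 -0.28105783]
scene pull 0.65 [482.4  54.5  65.2]
scene cover 0.63 [486.7  53.   64.2]
scene case 0.59 [528.9 -34.9  62.2]
scene bulb 0.93 [642.8 176.4  36. ]
scene socket 0.94 [701.6 -13.1  25.1]
scene tweezers 0.48 [ 399.4 -136.7    8. ]
top [[486.07483382   0.         321.66531124]
 [  0.         486.07483382 234.48029489]
 [  0.           0.           1.        ]] [506.25640862  60.5344121  786.81435092] [-0.69576357  0.71701695 -0.02400247  0.0349805 ]
top pull 0.62 [480.6  60.9  64.4]
top cover 0.62 [481.5  63.9  64.5]
top case 0.68 [521.4   2.5  67.5]
top bulb 0.87 [627.8 179.1  36.5]
top socket 0.77 [683.7 -11.8  23.2]
```

View pics/top0.png

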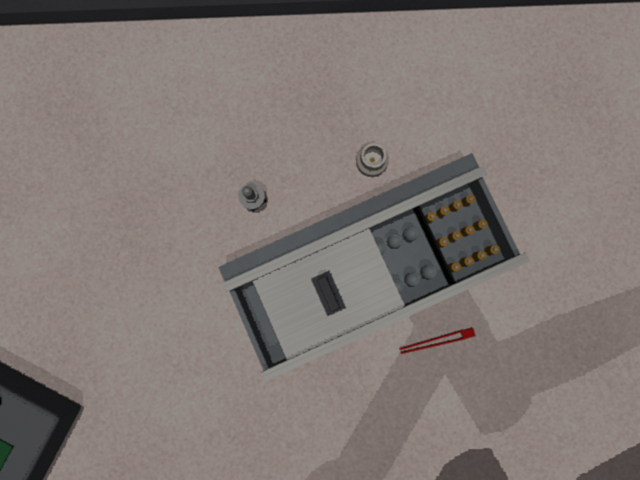

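View pics/scene0.png

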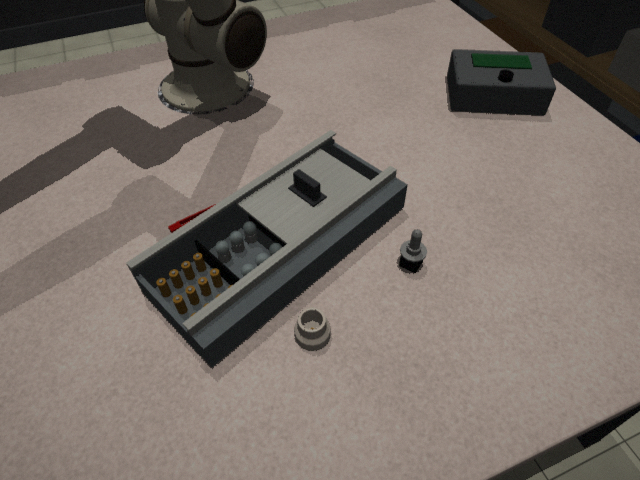

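The top view shows the pull near (328,292), the case running from lower left to upper right, and the tweezers in front of it near (437,340). The bulb (253,195) and socket (372,158) stand behind it. I'll zoom in on the pull in both views.

```bash
python3 - <<'E'
import cv2, numpy as np
t=cv2.imread("pics/top0.png")[262:322,298:358]; s=cv2.imread("pics/scene0.png")[160:210,280:340]
t=cv2.resize(t,(400,400),interpolation=cv2.INTER_CUBIC); s=cv2.resize(s,(400,333),interpolation=cv2.INTER_CUBIC)
s=cv2.copyMakeBorder(s,0,67,0,0,cv2.BORDER_CONSTANT)
cv2.imwrite("pics/crop.png",np.clip(np.hstack([t,s])*1.8,0,255).astype(np.uint8))
E
```

```text
(no output)
```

View pics/crop.png

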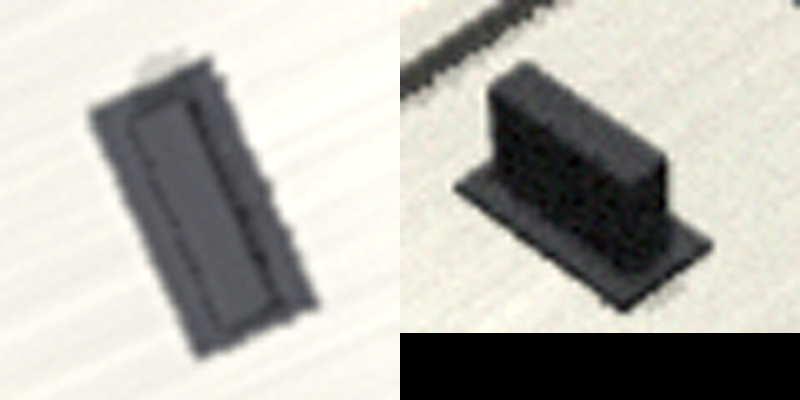

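The crop gives clean corners for the bar top (z 100) and the foot (z 69) in the top view, and for the bar top in the scene view. I'll turn these into a pose and a tool move.

```bash
cat > h.py <<'E'
import numpy as np
from scipy.spatial.transform import Rotation as R
def ray(d,px,z):
    v=R.from_quat(d["attitude"]).as_matrix()@np.linalg.inv(d["mtx"])@[*px,1]
    c=np.array(d["xyz"]); return c+v*(z-c[2])/v[2]
def toolmove(s,tgt,psi):
    """shift (50mm) and rotvec (8deg) in tool axes to TCP tgt, fingers down, jaw axis at yaw psi (mod pi)"""
    R0=R.from_quat(s["ee_rot"]); best=None
    for k in (0,np.pi):
        z=np.array([np.cos(psi+k),np.sin(psi+k),0]); y=np.array([0,0,-1.]); x=np.cross(y,z)
        rv=(R0.inv()*R.from_matrix(np.c_[x,y,z])).as_rotvec()
        if best is None or np.linalg.norm(rv)<np.linalg.norm(best): best=rv
    return R0.inv().apply(np.array(tgt)-s["position"])/50, np.degrees(best)/8
E
python3 - <<'E'
from bench import arm,optics
from h import *
np.set_printoptions(precision=3,suppress=True)
t=optics.get_image("top"); c=optics.get_image("scene")
f=lambda d,o,P,k,z:np.array([ray(d,np.array(o)+np.array(p)/k-.4,z) for p in P])
T=f(t,(298,262),[(130,122),(188,100),(282,305),(222,330)],6.667,100)
F=f(t,(298,262),[(92,108),(210,58),(318,305),(200,357)],6.667,69)
S=f(c,(280,160),[(88,85),(128,62),(265,155),(235,178)],6.667,100)
for n,A in zip("TFS",(T,F,S)):
    print(n,A.mean(0),"sides",[np.linalg.norm(A[i]-A[(i+1)%4]) for i in range(4)])
for a,b in (((268,372),(525,258)),((222,275),(475,160))):
    v=ray(t,b,78)-ray(t,a,78); print("right dir yaw",np.degrees(np.arctan2(v[1],v[0])),np.linalg.norm(v))
s=arm.read_state(); print(s["position"],R.from_quat(s["ee_rot"]).as_matrix())
E
```

```text
T [480.21   63.357 100.   ] sides [np.float64(13.091567352057767), np.float64(47.188138197108564), np.float64(13.638680961123743), np.float64(47.5758479252972)]
F [480.652  63.552  69.   ] sides [np.float64(28.28629967807579), np.float64(58.98338231508799), np.float64(28.265356153266058), np.float64(59.3440684407234)]
S [482.477  65.004 100.   ] sides [np.float64(12.295685928333256), np.float64(46.70109151274369), np.float64(10.306408217618282), np.float64(48.162870291649355)]
right dir yaw -67.98154622998696 405.44450265666507
right dir yaw -67.2244159249236 408.1275024217654
[ 151.501 -606.331  231.337] [[ 0.97   0.    -0.242]
 [ 0.242 -0.     0.97 ]
 [ 0.    -1.    -0.   ]]
```

Both views agree within 2.5 mm: pull at about (481, 64), with the sizes roughly as given. The track's right direction is yaw −67.5°. Next is the hover move.

```bash
python3 - <<'E'
from bench import arm
from h import *
print(toolmove(arm.read_state(),[481,64,170],np.radians(-67.5)))
E
```

```text
(array([ 9.64251393,  1.22677518, 11.40996779]), array([ 2.43152221e-04, -1.05937812e+00,  2.71368442e-04]))
```

jog_arm --translation '[[0.5,0,0.6],[1.0,0,1.2],[1.5,0,1.8],[2.0,0,2.4],[2.5,0,3.0],[3.1,0,3.6],[3.6,0,4.2],[4.1,0,4.8],[4.6,0,5.4],[5.1,0,6.0],[5.6,0.1,6.6],[6.1,0.2,7.2],[6.6,0.3,7.8],[7.1,0.4,8.4],[7.6,0.5,9.0],[8.1,0.7,9.6],[8.6,0.9,10.2],[9.1,1.0,10.8],[9.64,1.2,11.4],[9.64,1.2,11.4]]' --rot '[[0,0,0],[0,-0.1,0],[0,-0.2,0],[0,-0.3,0],[0,-0.4,0],[0,-0.5,0],[0,-0.6,0],[0,-0.7,0],[0,-0.8,0],[0,-0.9,0],[0,-1.06,0],[0,-1.06,0],[0,-1.06,0],[0,-1.06,0],[0,-1.06,0],[0,-1.06,0],[0,-1.06,0],[0,-1.06,0],[0,-1.06,0],[0,-1.06,0]]' --gripper '[1,1,1,1,1,1,1,1,1,1,1,1,1,1,1,1,1,1,1,1]'

```text
clock: 2.8
position: [482.8, 66.8, 170.3]
ee_rot: [0.693, 0.139, -0.139, -0.693]
contact_force: [-0.7, -0.3, -0.3]
gripper_width: 85.4
```

```bash
python3 - <<'E'
from bench import arm,optics,spotter
from h import *
import cv2
s=arm.read_state(); d=optics.get_image("wrist"); cv2.imwrite("pics/w1.png",d["frame"][:,:,::-1])
Tc=np.array(d["T_tool_cam"]); R0=R.from_quat(s["ee_rot"])
for r in spotter.look_for("wrist","pull")[:2]:
    p=Tc[:3,:3]@r["centre"]+Tc[:3,3]; print(r["score"],p,R0.apply(p)+s["position"])
print(s["position"],s["joints"],R0.as_matrix().round(3))
# project predicted bar-top corners into the wrist image
a=np.radians(-67.5);u=np.array([np.cos(a),np.sin(a),0]);v=np.array([-u[1],u[0],0])
im=d["frame"][:,:,::-1].copy();K=d["mtx"]
for i in(-7,7):
  for j in(-25,25):
    q=np.array([481,64,100])+u*i+v*j
    q=Tc[:3,:3].T@(R0.inv().apply(q-s["position"])-Tc[:3,3])
    th=np.arctan2(np.hypot(q[0],q[1]),q[2]);px=K[0,0]*th*q[:2]/np.hypot(q[0],q[1])+K[:2,2]
    cv2.circle(im,tuple(int(round(x)) for x in px),3,(0,0,255),1)
cv2.imwrite("pics/w1.png",im)
for z in(150,76): print(toolmove(s,[481,64,z],a))
E
```

```text
0.69 [ -7.91873608 104.17361135  -4.40341996] [477.16532809  59.60948141  66.10716721]
[482.76904895  66.76210391 170.27854569] [ 4.71645392e-01  2.09072975e-01 -4.11449372e-01  3.06569755e-04
 -9.50429683e-01 -1.64573514e+00] [[ 0.922 -0.    -0.387]
 [ 0.387 -0.     0.922]
 [-0.    -1.    -0.   ]]
(array([-0.05392906,  0.40558798, -0.03716607]), array([ 0.00186685,  0.0299781 , -0.00097453]))
(array([-0.05372687,  1.88558791, -0.03678071]), array([ 0.00186685,  0.0299781 , -0.00097453]))
```

View pics/w1.png

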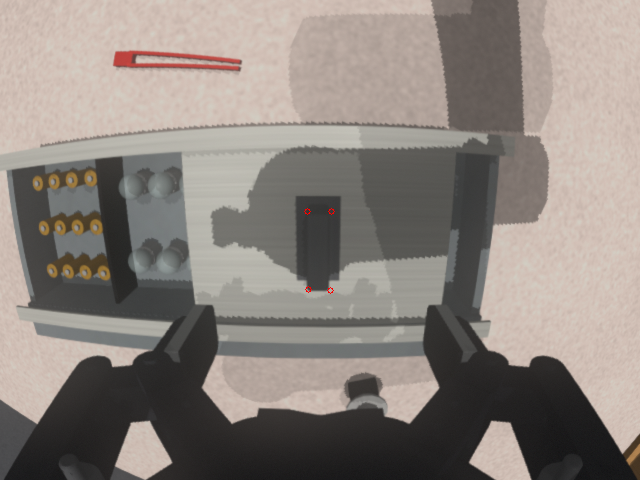

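The wrist view shows the pull at about (318,243) between the pads, and my predicted corners fall on the bar top within 1–2 px. The yaw fits too. Going down and closing.

jog_arm --translation '[[-0.05,0.4,-0.04],[-0.05,0.8,-0.04],[-0.05,1.2,-0.04],[-0.05,1.5,-0.04],[-0.05,1.7,-0.04],[-0.05,1.88,-0.04],[-0.05,1.88,-0.04],[-0.05,1.88,-0.04],[-0.05,1.88,-0.04],[-0.05,1.88,-0.04],[-0.05,1.88,-0.04],[-0.05,1.88,-0.04],[-0.05,1.88,-0.04],[-0.05,1.88,-0.04],[-0.05,1.88,-0.04]]' --rot '[[0,0.03,0],[0,0.03,0],[0,0.03,0],[0,0.03,0],[0,0.03,0],[0,0.03,0],[0,0.03,0],[0,0.03,0],[0,0.03,0],[0,0.03,0],[0,0.03,0],[0,0.03,0],[0,0.03,0],[0,0.03,0],[0,0.03,0]]' --gripper '[1,1,1,1,1,1,1,0,0,0,0,0,0,0,0]'

```text
clock: 4.4
position: [479.5, 61.4, 77.4]
ee_rot: [0.694, 0.137, -0.137, -0.694]
contact_force: [-1.4, 0.3, 5.5]
gripper_width: 12.8
```

jog_arm --translation '[[0,-0.02,-0.06],[0,-0.02,-0.12],[0,-0.02,-0.18],[0,-0.02,-0.24],[0,-0.02,-0.3],[0,-0.02,-0.36],[0,-0.02,-0.42],[0,-0.02,-0.48],[0,-0.02,-0.54],[0,-0.02,-0.6],[0,-0.02,-0.6],[0,-0.02,-0.6]]' --rot '[[0,0,0],[0,0,0],[0,0,0],[0,0,0],[0,0,0],[0,0,0],[0,0,0],[0,0,0],[0,0,0],[0,0,0],[0,0,0],[0,0,0]]' --gripper '[0,0,0,0,0,0,0,0,0,0,0,0]'

```text
clock: 5.6
position: [491.1, 33.3, 77.5]
ee_rot: [0.694, 0.137, -0.137, -0.694]
contact_force: [5.6, 0.9, -14.8]
gripper_width: 12.6
```

```bash
cat > st.py <<'E'
from bench import arm,optics
from h import *
import sys
def st():
    s=arm.read_state();R0=R.from_quat(s["ee_rot"])
    a=np.radians(-67.5);u=np.array([np.cos(a),np.sin(a),0]);v=np.array([-u[1],u[0],0])
    p=s["position"]-[479.5,61.4,0]
    print("t",round(s["clock"],2),"slid",round(p@u,2),"side",round(p@v,2),"z",round(p[2],1),"Fright",round(s["contact_force"]@u,2),"Fside",round(s["contact_force"]@v,2),"Fz",round(s["contact_force"][2],2),"w",round(s["gripper_width"],1),"yaw",round(np.degrees(np.arctan2(*R0.as_matrix()[1::-1,2])),2))
if __name__=="__main__":
    st(); 
    for _ in range(2): optics.get_image("top"); st()
E
python3 st.py
```

```text
t 5.6 slid 30.44 side -0.02 z 77.5 Fright 1.32 Fside 5.49 Fz -14.83 w 12.6 yaw 112.35
t 5.65 slid 30.44 side -0.06 z 77.5 Fright 0.71 Fside 5.78 Fz -15.53 w 13.0 yaw 112.35
t 5.7 slid 30.44 side -0.03 z 77.5 Fright 0.76 Fside 5.23 Fz -14.7 w 12.6 yaw 112.35
```

The arm is stiff, so the 1 mm lift loaded z to about −15 N. Targets restart from the measured pose on each call, so that will relax. I'll go on in small steps and read the force at the end of each.

jog_arm --translation '[[0,0,-0.04],[0,0,-0.08],[0,0,-0.12],[0,0,-0.16],[0,0,-0.18],[0,0,-0.2]]' --rot '[[0,0,0],[0,0,0],[0,0,0],[0,0,0],[0,0,0],[0,0,0]]' --gripper '[0,0,0,0,0,0]'

```text
clock: 6.3
position: [495.0, 24.0, 77.5]
ee_rot: [0.694, 0.137, -0.137, -0.694]
contact_force: [3.4, 2.9, -11.2]
gripper_width: 12.9
```

```bash
python3 st.py
```

```text
t 6.3 slid 40.52 side -0.03 z 77.5 Fright -1.4 Fside 4.26 Fz -11.23 w 12.9 yaw 112.35
t 6.35 slid 40.62 side -0.01 z 77.5 Fright -0.92 Fside 3.8 Fz -10.1 w 13.0 yaw 112.35
t 6.4 slid 40.62 side -0.03 z 77.5 Fright -0.7 Fside 4.46 Fz -11.57 w 12.7 yaw 112.35
```

jog_arm --translation '[[0,0.01,-0.03],[0,0.01,-0.06],[0,0.01,-0.08],[0,0.01,-0.1]]' --rot '[[0,0,0],[0,0,0],[0,0,0],[0,0,0]]' --gripper '[0,0,0,0]'

```text
clock: 6.8
position: [497.0, 19.1, 77.4]
ee_rot: [0.694, 0.137, -0.137, -0.693]
contact_force: [0.0, 2.3, -2.7]
gripper_width: 12.6
```

jog_arm --translation '[[0,0,-0.03],[0,0,-0.06],[0,0,-0.08],[0,0,-0.1]]' --rot '[[0,0,0],[0,0,0],[0,0,0],[0,0,0]]' --gripper '[0,0,0,0]'

```text
clock: 7.2
position: [499.0, 14.4, 77.5]
ee_rot: [0.694, 0.137, -0.137, -0.693]
contact_force: [1.3, 1.8, -5.3]
gripper_width: 12.9
```

jog_arm --translation '[[0,0,-0.03],[0,0,-0.06],[0,0,-0.08],[0,0,-0.1]]' --rot '[[0,0,0],[0,0,0],[0,0,0],[0,0,0]]' --gripper '[0,0,0,0]'

```text
clock: 7.6
position: [500.9, 9.7, 77.4]
ee_rot: [0.694, 0.137, -0.137, -0.693]
contact_force: [1.0, 2.2, -6.2]
gripper_width: 12.8
```

jog_arm --translation '[[0,0.004,-0.03],[0,0.004,-0.06],[0,0.004,-0.08],[0,0.004,-0.1]]' --rot '[[0,0,0],[0,0,0],[0,0,0],[0,0,0]]' --gripper '[0,0,0,0]'

```text
clock: 8.0
position: [502.9, 4.9, 77.4]
ee_rot: [0.694, 0.137, -0.137, -0.693]
contact_force: [0.0, 1.3, -2.5]
gripper_width: 12.7
```

jog_arm --translation '[[0,0,-0.03],[0,0,-0.06],[0,0,-0.08],[0,0,-0.1]]' --rot '[[0,0,0],[0,0,0],[0,0,0],[0,0,0]]' --gripper '[0,0,0,0]'

```text
clock: 8.4
position: [504.9, 0.2, 77.4]
ee_rot: [0.694, 0.137, -0.137, -0.693]
contact_force: [0.8, 2.5, -3.7]
gripper_width: 12.7
```

jog_arm --translation '[[0,0,-0.03],[0,0,-0.06],[0,0,-0.08],[0,0,-0.1]]' --rot '[[0,0,0],[0,0,0],[0,0,0],[0,0,0]]' --gripper '[0,0,0,0]'

```text
clock: 8.8
position: [506.8, -4.6, 77.4]
ee_rot: [0.694, 0.137, -0.137, -0.693]
contact_force: [1.3, 1.3, -3.7]
gripper_width: 12.7
```

jog_arm --translation '[[0,0,-0.03],[0,0,-0.06],[0,0,-0.08],[0,0,-0.1]]' --rot '[[0,0,0],[0,0,0],[0,0,0],[0,0,0]]' --gripper '[0,0,0,0]'

```text
clock: 9.2
position: [508.8, -9.2, 77.4]
ee_rot: [0.694, 0.137, -0.137, -0.693]
contact_force: [1.0, 2.6, -3.8]
gripper_width: 12.7
```

jog_arm --translation '[[0,0,-0.03],[0,0,-0.06],[0,0,-0.08],[0,0,-0.1]]' --rot '[[0,0,0],[0,0,0],[0,0,0],[0,0,0]]' --gripper '[0,0,0,0]'

```text
clock: 9.6
position: [510.7, -14.0, 77.4]
ee_rot: [0.694, 0.137, -0.137, -0.693]
contact_force: [0.4, 2.3, -3.3]
gripper_width: 13.0
```

jog_arm --translation '[[0,0,-0.03],[0,0,-0.06],[0,0,-0.08],[0,0,-0.1]]' --rot '[[0,0,0],[0,0,0],[0,0,0],[0,0,0]]' --gripper '[0,0,0,0]'

```text
clock: 10.0
position: [512.7, -18.7, 77.4]
ee_rot: [0.694, 0.137, -0.137, -0.693]
contact_force: [1.6, 2.5, -2.6]
gripper_width: 12.8
```

jog_arm --translation '[[0,0,-0.03],[0,0,-0.06],[0,0,-0.08],[0,0,-0.1]]' --rot '[[0,0,0],[0,0,0],[0,0,0],[0,0,0]]' --gripper '[0,0,0,0]'

```text
clock: 10.4
position: [514.6, -23.4, 77.4]
ee_rot: [0.694, 0.137, -0.137, -0.693]
contact_force: [2.1, 2.0, -3.4]
gripper_width: 12.5
```

jog_arm --translation '[[0,0,-0.03],[0,0,-0.06],[0,0,-0.08],[0,0,-0.1]]' --rot '[[0,0,0],[0,0,0],[0,0,0],[0,0,0]]' --gripper '[0,0,0,0]'

```text
clock: 10.8
position: [516.6, -28.1, 77.4]
ee_rot: [0.694, 0.137, -0.137, -0.693]
contact_force: [0.6, 2.0, -3.4]
gripper_width: 12.6
```

jog_arm --translation '[[0,0,-0.03],[0,0,-0.06],[0,0,-0.08],[0,0,-0.1]]' --rot '[[0,0,0],[0,0,0],[0,0,0],[0,0,0]]' --gripper '[0,0,0,0]'

```text
clock: 11.2
position: [518.6, -32.8, 77.4]
ee_rot: [0.694, 0.137, -0.137, -0.693]
contact_force: [2.0, 2.4, -3.2]
gripper_width: 12.2
```

jog_arm --translation '[[0,0,-0.03],[0,0,-0.06],[0,0,-0.08],[0,0,-0.1]]' --rot '[[0,0,0],[0,0,0],[0,0,0],[0,0,0]]' --gripper '[0,0,0,0]'

```text
clock: 11.6
position: [520.0, -36.3, 77.4]
ee_rot: [-0.693, -0.137, 0.137, 0.694]
contact_force: [-1.5, 10.7, -0.9]
gripper_width: 12.5
```

The force has jumped to about 10.5 N against the slide, so this is the tight spot. I'll check that it holds.

```bash
python3 st.py
```

```text
t 11.6 slid 105.75 side 0.01 z 77.4 Fright -10.45 Fside 2.69 Fz -0.92 w 12.5 yaw 112.34
t 11.65 slid 105.81 side -0.01 z 77.4 Fright -7.89 Fside 2.34 Fz -1.82 w 12.7 yaw 112.34
t 11.7 slid 105.83 side 0.01 z 77.4 Fright -7.66 Fside 2.13 Fz -0.74 w 12.9 yaw 112.34
```

It holds at 7.7–10 N, which suggests 1–3 mm in. I'll press about 1 mm further to confirm the climb, staying well under 17 N.

jog_arm --translation '[[0,0,-0.015],[0,0,-0.03],[0,0,-0.035]]' --rot '[[0,0,0],[0,0,0],[0,0,0]]' --gripper '[0,0,0]'

```text
clock: 12.0
position: [520.2, -36.7, 77.4]
ee_rot: [-0.693, -0.137, 0.137, 0.695]
contact_force: [-1.3, 10.2, -1.5]
gripper_width: 12.9
```

```bash
python3 st.py
```

```text
t 12.0 slid 106.21 side 0.02 z 77.4 Fright -9.95 Fside 2.75 Fz -1.53 w 12.9 yaw 112.33
t 12.05 slid 106.2 side -0.0 z 77.4 Fright -8.96 Fside 1.95 Fz -1.43 w 13.0 yaw 112.33
t 12.1 slid 106.22 side -0.01 z 77.4 Fright -9.56 Fside 2.51 Fz -1.43 w 12.9 yaw 112.34
```

jog_arm --translation '[[0,0,-0.02],[0,0,-0.04],[0,0,-0.05],[0,0,-0.05]]' --rot '[[0,0,0],[0,0,0],[0,0,0],[0,0,0]]' --gripper '[0,0,0,0]'

```text
clock: 12.5
position: [520.5, -37.5, 77.4]
ee_rot: [-0.692, -0.137, 0.137, 0.695]
contact_force: [-1.2, 11.2, -0.9]
gripper_width: 12.9
```

```bash
python3 st.py
```

```text
t 12.5 slid 107.06 side 0.02 z 77.4 Fright -10.84 Fside 3.16 Fz -0.9 w 12.9 yaw 112.34
t 12.55 slid 107.08 side 0.0 z 77.5 Fright -10.12 Fside 2.02 Fz -0.81 w 13.0 yaw 112.34
t 12.6 slid 107.06 side 0.01 z 77.4 Fright -10.6 Fside 2.85 Fz -0.94 w 12.9 yaw 112.34
```

The resistance climbs about 1.3 N/mm, as described, putting us about 2.7 mm in with first contact at slid ≈ 104.4. I'll back off about 11 mm.

jog_arm --translation '[[0,0,0.04],[0,0,0.08],[0,0,0.12],[0,0,0.16],[0,0,0.2],[0,0,0.22],[0,0,0.22],[0,0,0.22],[0,0,0.22]]' --rot '[[0,0,0],[0,0,0],[0,0,0],[0,0,0],[0,0,0],[0,0,0],[0,0,0],[0,0,0],[0,0,0]]' --gripper '[0,0,0,0,0,0,0,0,0]'

```text
clock: 13.5
position: [516.2, -27.2, 77.5]
ee_rot: [-0.692, -0.136, 0.137, 0.695]
contact_force: [2.3, 0.4, -5.1]
gripper_width: 12.9
```

```bash
python3 st.py; python3 -c "
from bench import optics;import cv2;cv2.imwrite('pics/b.png',optics.get_image('top')['frame'][:,:,::-1])"
```

```text
t 13.5 slid 95.9 side 0.01 z 77.5 Fright 0.51 Fside 2.33 Fz -5.07 w 12.9 yaw 112.33
t 13.55 slid 95.88 side 0.02 z 77.4 Fright -0.61 Fside 2.99 Fz -5.72 w 12.7 yaw 112.33
t 13.6 slid 95.88 side 0.04 z 77.5 Fright -1.37 Fside 2.57 Fz -6.47 w 12.8 yaw 112.34
```

Slid 95.9, about 8.5 mm short of contact, with the force back to drag level. Opening the jaws, then going up. As I rise I'll keep the opening as it is.

jog_arm --translation '[[0,0,0],[0,0,0],[0,0,0],[0,0,0],[0,0,0],[0,0,0],[0,-0.2,0],[0,-0.5,0],[0,-1.0,0],[0,-1.6,0],[0,-2.2,0],[0,-2.4,0],[0,-2.4,0]]' --rot '[[0,0,0],[0,0,0],[0,0,0],[0,0,0],[0,0,0],[0,0,0],[0,0,0],[0,0,0],[0,0,0],[0,0,0],[0,0,0],[0,0,0],[0,0,0]]' --gripper '[0.6,0.6,0.6,0.6,0.6,0.6,0.6,0.6,0.6,0.6,0.6,0.6,0.6]'

```text
clock: 14.95
position: [517.3, -27.5, 199.5]
ee_rot: [-0.692, -0.138, 0.136, 0.695]
contact_force: [0.4, -0.1, -0.7]
gripper_width: 51.1
```

```bash
python3 - <<'E'
from bench import arm,optics,spotter
from h import *
import cv2
s=arm.read_state(); d=optics.get_image("wrist"); Tc=np.array(d["T_tool_cam"]); R0=R.from_quat(s["ee_rot"]);K=d["mtx"]
im=d["frame"][:,:,::-1].copy()
a=np.radians(-67.5);u=np.array([np.cos(a),np.sin(a),0]);v=np.array([-u[1],u[0],0])
c=np.array([481,64,100])+u*0; base=np.array([479.5,61.4,100])+u*95.9
for i in(-7,7):
  for j in(-25,25):
    q=base+u*i+v*j
    q=Tc[:3,:3].T@(R0.inv().apply(q-s["position"])-Tc[:3,3])
    th=np.arctan2(np.hypot(q[0],q[1]),q[2]);px=K[0,0]*th*q[:2]/np.hypot(q[0],q[1])+K[:2,2]
    cv2.circle(im,tuple(int(round(x)) for x in px),3,(0,0,255),1)
cv2.imwrite("pics/w2.png",im); print(s["clock"],s["position"],s["contact_force"],s["gripper_width"])
t=optics.get_image("top");cv2.imwrite("pics/e.png",t["frame"][:,:,::-1])
for n in("bulb","socket","tweezers"):
  for r in spotter.look_for("top",n)[:1]: print(n,R.from_quat(t["attitude"]).apply(r["centre"])+t["xyz"])
E
```

```text
14.95 [517.34097506 -27.51939133 199.48207439] [ 0.40983834 -0.14960161 -0.68928983] 51.11438895650915
bulb [633.06006722 180.61055413  33.2096785 ]
socket [685.81944714 -10.08690422  23.56513547]
tweezers [ 393.9905523  -117.70873419    7.6875459 ]
```

View pics/w2.png

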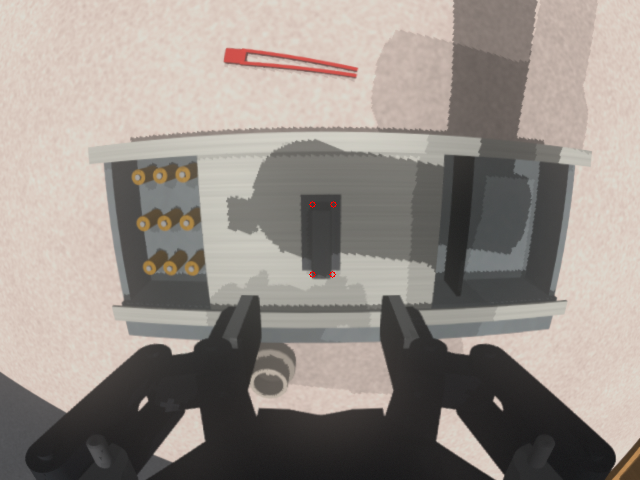

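The wrist view shows the pull standing free at about (321,238), on the predicted corners within a pixel or two. The cover stayed put on release, and the fingers are clear. Handing in.

```bash
python3 -c "
from bench import job_done; print(job_done())"
```

```text
the job is handed in; nothing more can be done
None
```

The cover now stands free about 8.5 mm short of the tight spot, let go, and the job was handed in at about 15 s with no verdict reported.

- **Finding the spot:** I took the cover by its pull and slid it right in small steps. It ran with about 2 N of drag until it had moved about 104 mm, then the resistance jumped. I pressed on to about 10.5 N, climbing about 1.3 N per mm, roughly 2.7 mm into the tight spot and well short of forcing it.
- **Backing off:** I brought it back 11.2 mm, and the force fell to drag level before I opened the jaws. The 8.5 mm gap is worked out from the forces, good to about 1.5 mm; the tight spot itself can't be seen.
- **Last checks:** In the wrist view the pull was where I released it, within a pixel or two. The arm was 120 mm up with no contact force.
- **Bulb, socket and tweezers:** The bulb and socket were detected within about 5 mm of their first top-view positions, which is about the detector's accuracy. The tweezers' two detections (from different cameras, the first a weak one at 0.48) differ by about 20 mm. The robot never went near them, so I put this down to the detector. I saved a final top view but did not compare it.
- **One slip:** A 1 mm lift during the first part of the slide pulled up on the cover with about 15 N. I eased it off over the next steps.

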